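Bring the drive under the bench magnifier

ROBOT

A 6-joint arm with a two-finger parallel gripper is mounted at the origin on a cart in front of the work surface, level with it; the furniture and walls round the work are solid. World frame = base frame: x ahead of the robot, y to its left, z up, the work surface at z = 0. Lengths are in mm, angles in rad, forces in N, time in s.
With the tool pointing down it reaches from about 400 to 925 mm from the base axis. Payload 12.5 kg.
Tool frame: the origin (TCP) lies on the centre line of the jaws, within the pads' length; the fingertips stand 17 mm ahead of it and the grasp point (between the pads) lies 2 mm behind it; z points along the fingers, y is the line along which they close (so a half turn about z gives the same grasp; the last joint's range is limited). The gripper opens to 95 mm and grips with 3 to 60 N. Pads are 20 mm wide; open, the fingers measure 119 mm over their backs; the gripper's body (75 mm by 180 mm) begins 59 mm behind the grasp point.
Start: joints at [1.168, 0.491, 1.559, -0, 1.092, -0.106], TCP at [182.771, 597.695, 231.661] pointing down, gripper open.
Joint ranges: [-3.1, 3.1], [-0.84, 2.19], [0.05, 2.79], [-1.13, 4.28], [0.06, 2.93], [-2.69, 2.69]. Speed limits (rad/s): [2.22, 2.22, 2.79, 3.14, 3.14, 3.14].

INTERFACE

Orientations are given as [roll, pitch, yaw] about the fixed x, y, z axes, in that order (R = Rz(yaw) Ry(pitch) Rx(roll)).
In Python, from cell import env gives the robot as it stands.
- The arm moves only by the tool drive_tool, never from a script. Its argument "deltas" is text: rows parted by semicolons, each of 4 numbers parted by spaces: the shift along the world's x, y, z normalised to -1 to 1, where 1 is 100 mm, then the turn about the world's z normalised to -1 to 1, where 1 is 180 degrees. A call has 1 to 10 rows; each row shifts and turns the commanded pose from where the row before left it; what a row does not reach is not made up. A row lasts 1/12 s, in which the tool goes at most 41.7 mm and 7.16 degrees, less where a joint would pass 70% of its speed; a pose out of reach is approached as far as the arm can. A call with a number of a shift or a turn outside -1 to 1 is refused whole. A call with a gripper value outside its range is refused whole. "gripper" is the closure, from 0 (fully open) to 1 (shut), set as the call begins (left out, the last holds). The fingers move at their own pace and stop on an object; the grip force is fixed at half the most. Time passes only in rows, so rows that do not move let the fingers close. It gives the time, the measured TCP pose, the force, the opening and the grip force at its end, in the units of the state.
- env.state(): the state, without advancing time (a new reading comes with each control period).
- env.read_camera(name): name is "scene" or "top" or "wrist"; returns (picture, depth): 400x640x3 uint8, red, green, blue; 400x640 float32, mm along the optical axis (not along the pixel's ray), 0 where there is no reading.
- env.camera_params(name): a dict with "mtx" (3x3 intrinsics, pixels), "k1" (the pictures are not rectified: a ray, as slopes to the right and down, at radius r is drawn at 1 + k1 r^2 times it, then the intrinsics apply), "camera_from_world" (4x4, takes a point from world to camera coordinates); the wrist camera has in their place "mount" (4x4, takes a point from camera to tool coordinates, whose origin is the TCP and whose axes are the flange's). Camera axes: x right, y down, z forward; pixel columns grow to the right and rows downward; lengths in mm; the calibration is good to about 2 mm. A picture is of the moment at which its call begins: read the wrist's pose just before it. camera_params takes no time and is no camera call.
- env.job_done(): hands the job in; it is judged then, once.
The state is a dict: "t": time; "joints": joint angles; "qvel": joint speeds; "tau": joint torques, N m; "eef_pos": TCP position; "tcp_rot": TCP orientation; "ft_force": force on the tool from outside, world axes, zero at the start; "moment": the same for the moment, N m; "opening": opening from 0.0 (shut) to 1.0 (fully open); "grip_force": force on a finger pad.
Only numpy, scipy, OpenCV 4.12 (cv2) and the standard library are available. Lean on these libraries where they do the work, as an engineer would, in place of code of your own. Each camera call takes 0.05 s, during which the arm holds its last target. There are 200 camera calls.

TASK

Slide the hard disk along the bench until its long side lies flat against the aluminium stop bar, keeping it on the bench. Then swing the magnifier's arm so that the lens stands centred above the disk, and let go; leave the other things on the bench where they are.

Things in the scene. Friction and masses are not known exactly. Their poses are not given: they have to be found in the camera images.
- hard_disk: Loose 3.5 inch hard disk lying flat, black and silver with a pale label, about 0.55 kg. 102 mm along its x, 147 mm along its y (long side); its solid body is 22 mm high and details reach 27 mm. Origin at the centre of its underside. One long side, its +x side, roughly faces the stop bar at the start, 40 to 80 mm from it; it slides on the bench with friction.
- stop_bar: Aluminium bar fixed on the bench between disk and magnifier, 16 wide (x), 210 long (y), 16 mm high. Origin NOT in the bar: the bench point where the centre of a disk flat against the middle of the bar lies; contact face at x = +51 mm, x points from disk through bar to the post. So a disk flat against it has its origin at x = 0 and axes along the bar's; its y along the bar is free.
- magnifier: Bench magnifier, fixed: grey round foot (116 mm across) and a vertical steel post (20 mm across, top at 195 mm, black knob of 24 mm on it up to 212 mm). Origin on the bench, on the post's axis, about which the arm swings. Its -x axis points across the stop bar to the disk's side.
- magnifier_arm (a joint): Swing angle a (rad) of the white arm about the vertical post, -1.0 to 1.3; positive is clockwise from above. Lens centre at (-0.18 cos a, +0.18 sin a) m in the magnifier's frame. Starts swung aside at 0.75 to 1.0. Friction joint (about 0.35 N m, so 2 N at the lens): it stays where it is released and does not coast.
- lens_center (a point): Centre of the round lens at the end of the arm, 162 mm above the bench and 180 mm from the post's axis. White rim 100 mm in outer diameter, 20 mm high (152 to 172 mm above the bench), clear glass inside; the bar of the arm from rim to post is 16 mm wide and 14 mm high. The rim can be pushed from its side.
- card: Red circuit board with metal bracket, 114 x 132 x 18 mm, loose; bystander. Origin under its centre.
- dish: Small round white dish with screws, 90 mm across, 18 mm high, loose; bystander. Origin under its centre.
- driver: Yellow screwdriver, 27 x 170 x 31 mm, loose; bystander. Origin under its centre.
There are look-alikes about, which are no part of the job. What is shaped like the hard_disk but turquoise is not meant. Of the things shaped like the stop_bar, the aluminium one is meant.

How it is judged:
By the outcome, as a careful person would: the job done as asked, in the order asked, and still so for the second after the job is handed in, with the robot touching nothing.
It also fails if it takes over 51 s, if anything falls off the work surface, if the arm or the gripper's body presses on something with over 40 N, if the wrist force passes 120 N, or if a joint passes its speed limit or range.

## Working session

There is one attempt and no reset: what is moved stays moved. The work goes in short steps, Python scripts to look and compute and a tool call to move; the robot and the scene stay as the last step left them, time stands still between calls to the robot, and variables do not carry over. Pictures are saved under pics/ and viewed, at most 10 in all, crops included, and the job is handed in when it is done.

Besides the shell and the picture viewer there is one more tool, called after "Request:" as a command line: name --argument value ..., lists and objects as JSON in quotes. drive_tool: Moves the arm, as the interface text tells. Its arguments: {"type":"object","properties":{"deltas":{"type":"string"},"gripper":{"type":"number"}},"required":["deltas"]}

```bash
mkdir -p pics; cat > h.py <<'E'
import numpy as np,cv2
from cell import env
def look(n,f):
    im,d=env.read_camera(n); cv2.imwrite('pics/'+f,im[:,:,::-1]); np.savez('pics/'+n+'.npz',im=im,d=d); return im,d
def world(n,pts,z):
    p=env.camera_params(n);K=p['mtx'];k=p['k1'];T=np.linalg.inv(p['camera_from_world'])
    u=cv2.undistortPoints(np.array(pts,float).reshape(-1,1,2),K,np.array([k,0,0,0,0.])).reshape(-1,2)
    r=np.c_[u,np.ones(len(u))]@T[:3,:3].T; o=T[:3,3]
    return o+r*((z-o[2])/r[:,2])[:,None]
E
python3 - <<'E'
from h import *
for n in('top','scene'):
    look(n,n+'1.png')
    p=env.camera_params(n);print(n,p['k1'],np.linalg.inv(p['camera_from_world']).round(2))
print(env.state()['t'])
E
```

```text
top -0.07926803411034564 [[ 2.10000e-01 -9.30000e-01  3.00000e-01  1.70570e+02]
 [-9.80000e-01 -2.00000e-01  7.00000e-02  1.50460e+02]
 [-0.00000e+00 -3.00000e-01 -9.50000e-01  1.33276e+03]
 [ 0.00000e+00  0.00000e+00  0.00000e+00  1.00000e+00]]
scene -0.09725427404614638 [[ 5.6000e-01 -6.0000e-01  5.8000e-01 -9.7470e+01]
 [-8.3000e-01 -4.0000e-01  3.9000e-01 -2.2417e+02]
 [-1.0000e-02 -7.0000e-01 -7.2000e-01  9.5992e+02]
 [ 0.0000e+00  0.0000e+00  0.0000e+00  1.0000e+00]]
0.1
```

View pics/top1.png

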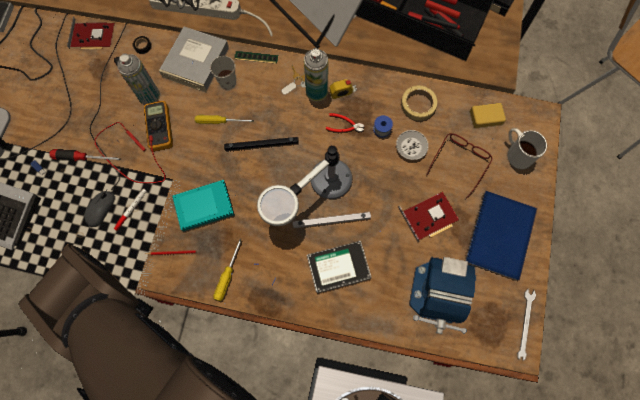

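View pics/scene1.png

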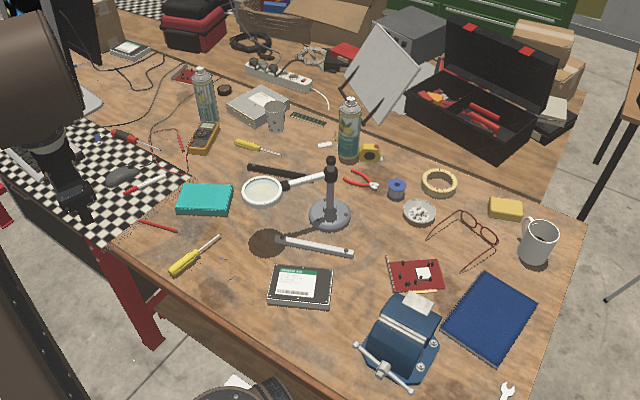

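The top view shows the disk at (340,266), the aluminium bar at (333,219), the post at (331,175) and the lens at (278,205). The scene view agrees; the turquoise disk and the black bar are the look-alikes. I'll measure using height from depth.

```bash
cat >> h.py <<'E'
def cloud(n,d):
    p=env.camera_params(n);T=np.linalg.inv(p['camera_from_world']);h,w=d.shape
    g=np.stack(np.meshgrid(np.arange(w),np.arange(h)),-1).reshape(-1,1,2).astype(float)
    u=cv2.undistortPoints(g,p['mtx'],np.array([p['k1'],0,0,0,0.])).reshape(-1,2)
    c=np.c_[u,np.ones(len(u))]*d.reshape(-1,1)
    return (c@T[:3,:3].T+T[:3,3]).reshape(h,w,3)
def blob(W,zlo,zhi,box):
    x0,y0,x1,y1=box; m=np.zeros(W.shape[:2],np.uint8); m[y0:y1,x0:x1]=((W[y0:y1,x0:x1,2]>zlo)&(W[y0:y1,x0:x1,2]<zhi))*255
    n,l,s,c=cv2.connectedComponentsWithStats(m); k=1+np.argmax(s[1:,4]); return l==k
def rect(P):
    (c,s,a)=cv2.minAreaRect(P[:,:2].astype(np.float32)); b=cv2.boxPoints((c,s,a)); e=[b[1]-b[0],b[2]-b[1]]; L=max(e,key=np.linalg.norm)
    return np.round(c,1),np.round(s,1),np.degrees(np.arctan2(L[1],L[0]))%180
E
python3 - <<'E'
from h import *
for n,bx in (('top',dict(disk=(295,235,385,300),bar=(285,207,385,232),lens=(245,175,312,235),knob=(318,140,350,175))),
 ('scene',dict(disk=(255,255,345,320),bar=(272,230,362,262),lens=(230,165,330,215),knob=(320,148,345,185)))):
    f=np.load('pics/'+n+'.npz');W=cloud(n,f['d'])
    for k,(lo,hi) in dict(disk=(12,35),bar=(8,24),lens=(145,182),knob=(196,225)).items():
        m=blob(W,lo,hi,bx[k]);P=W[m];print(n,k,m.sum(),np.median(P[:,2]).round(1),rect(P),P[:,:2].mean(0).round(1))
E
```

```text
top disk 2221 24.5 (array([402.8, 160.3]), array([103.2, 147.6]), np.float32(117.130035)) [400.7 160.3]
top bar 481 15.2 (array([523.4, 204.6]), array([ 18.6, 209.8]), np.float32(109.57746)) [522.1 205.4]
top lens 1529 165.6 (array([514. , 327.7]), array([ 98.4, 147.7]), np.float32(170.92299)) [496.7 326.3]
top knob 82 210.4 (array([638.3, 230. ]), array([22.4, 21.6]), np.float32(12.13655)) [637.  230.4]
scene disk 2375 25.9 (array([403.2, 160.8]), array([104. , 148.2]), np.float32(117.41218)) [399.4 157.2]
scene bar 545 16.1 (array([525.1, 204.9]), array([ 22.7, 209.9]), np.float32(108.5506)) [523.5 203.8]
scene lens 1445 166.3 (array([532.7, 286.9]), array([100.5, 221. ]), np.float32(133.47786)) [513.1 312.6]
scene knob 84 209.0 (array([638.6, 229.6]), array([22.4, 22. ]), np.float32(38.425182)) [637. 228.]
```

```bash
python3 -c "
from h import *
from scipy.spatial.transform import Rotation as R
s=env.state();print(s['t'],s['tcp_rot'],s['eef_pos'],s['opening']);r=R.from_euler('xyz',s['tcp_rot']).as_matrix();print(r.round(3),np.degrees(np.arctan2(r[1,1],r[0,1])))
print(env.camera_params('wrist')['mount'])"
```

```text
0.1 [-3.14061755e+00 -8.20690168e-05  2.84480246e+00] [182.68233943 597.50107153 231.1209153 ] 0.9956337870548173
[[-0.956  0.292 -0.   ]
 [ 0.292  0.956 -0.001]
 [ 0.    -0.001 -1.   ]] 72.99517926293791
[[-6.50738621e-04 -9.68383763e-01 -2.49464354e-01  7.01802617e+01]
 [ 9.99999746e-01 -5.57441234e-04 -4.44638337e-04 -1.86750715e+00]
 [ 2.91518829e-04 -2.49464580e-01  9.68383880e-01 -1.54329786e+02]
 [ 0.00000000e+00  0.00000000e+00  0.00000000e+00  1.00000000e+00]]
```

Request:
drive_tool --deltas "0.14 -0.33 0 0;0.14 -0.33 0 0;0.14 -0.33 0 0;0.14 -0.33 0 0;0.14 -0.33 0 0;0.14 -0.33 0 0;0.14 -0.33 0 0;0.14 -0.33 0 0;0.14 -0.33 0 0;0.14 -0.33 0 0" --gripper 0

```text
t: 0.93
eef_pos: [322.9, 266.1, 231.6]
tcp_rot: [3.142, -0.0, 2.845]
ft_force: [0.8, 0.5, -0.0]
opening: 0.999
grip_force: 0.0
```

Request:
drive_tool --deltas "0.15 -0.33 0 0;0.145 -0.33 0 0;0 0 -0.4 0;0 0 -0.4 0;0 0 -0.4 0;0 0 -0.4 0;0 0 0 0;0 0 0 0"

```text
t: 1.6
eef_pos: [351.4, 201.4, 70.7]
tcp_rot: [-3.138, -0.004, 2.845]
ft_force: [0.6, 0.3, 0.9]
opening: 0.999
grip_force: 0.0
```

```bash
python3 -c "
from h import *
look('top','top2.png');look('wrist','w2.png')
a=cv2.imread('pics/top2.png')[150:330,200:440];b=cv2.imread('pics/w2.png')
cv2.imwrite('pics/c2.png',np.hstack([cv2.resize(a,(400,300)),cv2.resize(b,(400,300))]))"
```

```text
(no output)
```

View pics/c2.png

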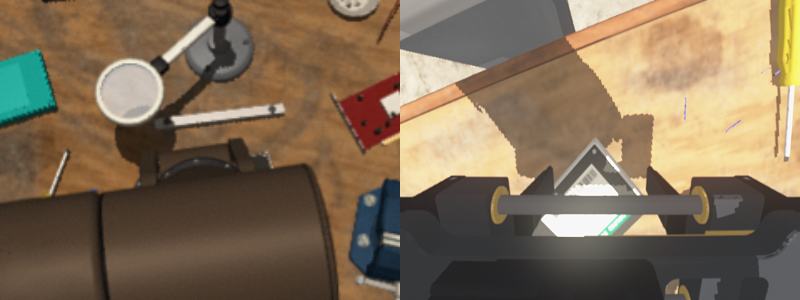

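The arm hides the disk from the top camera. The wrist view shows the disk's corner at (595,140), centred between the open fingers, so I can descend.

Request:
drive_tool --deltas "0 0 -0.2 0;0 0 -0.17 0;0 0 -0.1 0;0 0 0 0"

```text
t: 2.03
eef_pos: [353.1, 202.1, 26.0]
tcp_rot: [3.14, 0.002, 2.845]
ft_force: [-0.3, -0.2, 0.2]
opening: 1.003
grip_force: 0.0
```

Request:
drive_tool --deltas "0.05 0.017 0 0;0.05 0.017 0 0;0.05 0.017 0 0;0.05 0.017 0 0;0.05 0.017 0 0;0.05 0.017 0 0;0.05 0.017 0 0;0.05 0.017 0 0;0.05 0.017 0 0;0 0 0 0"

```text
t: 2.87
eef_pos: [398.6, 217.4, 25.3]
tcp_rot: [3.14, 0.001, 2.845]
ft_force: [-1.2, -0.9, 0.3]
opening: 0.999
grip_force: 0.4
```

Request:
drive_tool --deltas "-0.06 -0.01 0 0;-0.02 0 0 0;0 0 0.3 0;0 0 0.4 0;0 0 0.4 0;0 0 0.4 0;0 0.4 0 0;0 0.4 0 0;0 0 0 0"

```text
t: 3.62
eef_pos: [389.7, 300.6, 176.0]
tcp_rot: [3.137, 0.003, 2.847]
ft_force: [0.4, -1.1, -0.6]
opening: 1.004
grip_force: 0.0
```

```bash
python3 - <<'E'
from h import *
for n in('top','scene'):
    im,d=look(n,n+'3.png');W=cloud(n,d)
    m=(abs(W[:,:,0]-440)<130)&(abs(W[:,:,1]-170)<120)&(W[:,:,2]>17)&(W[:,:,2]<32)
    m=m.astype(np.uint8);k,l,s,c=cv2.connectedComponentsWithStats(m);j=1+np.argmax(s[1:,4]);print(n,s[j],rect(W[l==j]))
a=cv2.imread('pics/top3.png')[150:330,200:440];b=cv2.imread('pics/scene3.png')[150:340,200:453]
cv2.imwrite('pics/c3.png',np.hstack([cv2.resize(a,(400,300)),cv2.resize(b,(400,300))]))
E
```

```text
top [ 313  226   57   44 1732] (array([449.7, 164.6]), array([103. , 132.4]), np.float32(111.90564))
scene [ 273  248   68   45 2142] (array([448.5, 171.7]), array([104.5, 148.1]), np.float32(111.78127))
```

View pics/c3.png

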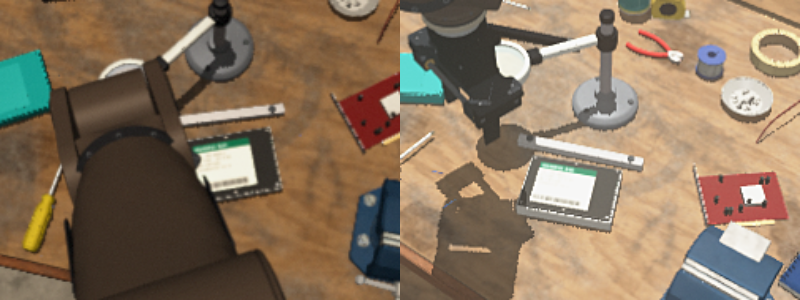

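The disk is now at about (448,172), 2.5° off the bar with a 23 mm gap. Next is a square two-finger push.

Request:
drive_tool --deltas "-0.01 -0.25 0 0.0336;-0.01 -0.25 0 0.0336;-0.01 -0.25 0 0.0336;-0.01 -0.25 0 0.0336;-0.02 -0.26 0 0.0336;-0.02 -0.26 0 0.0336;0 0 -0.3 0;0 0 -0.3 0;0 0 0 0"

```text
t: 4.47
eef_pos: [379.2, 142.3, 111.5]
tcp_rot: [3.141, -0.006, -2.807]
ft_force: [-0.1, 0.3, 0.5]
opening: 0.997
grip_force: 0.0
```

Request:
drive_tool --deltas "0 0.05 -0.1 0;0 0 -0.3 0;0 0 -0.3 0;0 0 -0.17 0;0 0 0 0"

```text
t: 4.88
eef_pos: [380.3, 148.5, 26.1]
tcp_rot: [3.141, -0.005, -2.805]
ft_force: [-0.0, 0.5, -0.1]
opening: 1.003
grip_force: 0.0
```

Request:
drive_tool --deltas "0.047 0.0165 0 0;0.047 0.0165 0 0;0.047 0.0165 0 0;0.047 0.0165 0 0;0.047 0.0165 0 0;0.038 0.013 0 0;0 0 0 0"

```text
t: 5.47
eef_pos: [409.7, 158.9, 28.3]
tcp_rot: [-3.141, 0.002, -2.805]
ft_force: [-1.1, 0.4, 0.1]
opening: 1.003
grip_force: 0.0
```

Request:
drive_tool --deltas "0.019 0.0066 -0.02 0;0.019 0.0066 0 0;0.01 0.0033 0 0;0 0 0 0"

```text
t: 5.8
eef_pos: [411.7, 159.8, 25.5]
tcp_rot: [3.141, -0.004, -2.805]
ft_force: [-8.4, -3.8, 5.7]
opening: 1.001
grip_force: 4.7
```

Request:
drive_tool --deltas "0.01 0.0035 0 0;0.01 0.0035 0 0;0 0 0 0;0 0 0 0"

```text
t: 6.13
eef_pos: [411.8, 159.9, 25.4]
tcp_rot: [3.141, -0.008, -2.805]
ft_force: [-14.6, -9.1, 10.8]
opening: 1.0
grip_force: 8.4
```

Request:
drive_tool --deltas "-0.04 -0.014 0 0;-0.08 -0.028 0 0;-0.05 -0.02 0.1 0;0 0 0.4 0;0 0 0.4 0;0 0.4 0.3 0;0 0.41 0.2 0;0 0.41 0 0;0 0.41 0 0;0 0.41 0 0"

```text
t: 6.97
eef_pos: [398.3, 350.6, 159.6]
tcp_rot: [3.141, 0.003, -2.805]
ft_force: [1.8, -0.9, -0.1]
opening: 1.0
grip_force: 0.0
```

```bash
python3 - <<'E'
from h import *
for n in('top','scene'):
    im,d=look(n,n+'4.png');W=cloud(n,d)
    def f(lo,hi,c,r):
        m=((abs(W[:,:,:2]-c)<r).all(2)&(W[:,:,2]>lo)&(W[:,:,2]<hi)).astype(np.uint8)
        k,l,s,_=cv2.connectedComponentsWithStats(m);j=1+np.argmax(s[1:,4]);return W[l==j]
    D=f(18.5,32,(465,180),110);print(n,'disk',len(D),rect(D))
    B=f(8,17.8,(545,205),130);B=B[((B[:,:2]-[524,204.7])@[.944,.331])>-8];print('bar',len(B),rect(B))
    L=f(145,182,(490,331),75);print('lens',len(L),rect(L))
a=cv2.imread('pics/top4.png')[150:330,200:440];b=cv2.imread('pics/scene4.png')[150:340,200:453]
cv2.imwrite('pics/c4.png',np.hstack([cv2.resize(a,(400,300)),cv2.resize(b,(400,300))]))
E
```

```text
top disk 2076 (array([473.5, 179.1]), array([110.3, 146.7]), np.float32(109.14121))
bar 317 (array([525.9, 199.8]), array([ 16. , 197.4]), np.float32(109.34325))
lens 585 (array([516.6, 296.3]), array([80.1, 85. ]), np.float32(115.491066))
scene disk 2069 (array([477.7, 175.2]), array([116.7, 159.8]), np.float32(110.61576))
bar 192 (array([620.2, 224. ]), array([ 73.8, 115.5]), np.float32(108.0189))
lens 625 (array([510.8, 296.4]), array([103.6,  90.1]), np.float32(30.45157))
```

View pics/c4.png

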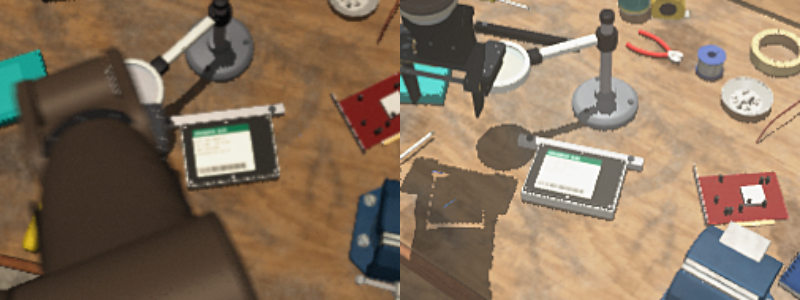

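The disk lies flat against the bar (109.1° against 109.3°), at about (470.6,178.6). Next I close the jaws, go round to the far side of the lens rim, and push it along the arc.

Request:
drive_tool --deltas "0 0.4 0.03 0;0 0.4 0 0;0.36 0 0 0;0.36 0 0 0;0.36 0 0 0;0.36 0 0 0;0.07 -0.32 0 0;0 0 0 0;0 0 0 0" --gripper 1

```text
t: 7.82
eef_pos: [550.1, 394.6, 161.4]
tcp_rot: [-3.142, -0.0, -2.808]
ft_force: [0.1, 0.3, -0.6]
opening: 0.427
grip_force: 0.0
```

```bash
python3 -c "
from h import *
s=env.state();print(s['eef_pos'],s['opening']);p=s['eef_pos'][:2]
for a in list(np.arange(122,176,3))+[177.95]:
    q=np.array([638.5,229.8])+190.3*np.array([np.cos(np.radians(a)),np.sin(np.radians(a))]);print(a,q.round(1),((q-p)/100).round(3));p=q
im,d=look('top','top5.png');W=cloud('top',d)
m=(abs(W[:,:,2]-165)<15)&(abs(W[:,:,0]-490)<70)&(abs(W[:,:,1]-335)<70);P=W[m];print(len(P),P.mean(0),P.min(0),P.max(0))"
```

```text
[550.06648343 394.61082615 161.37132822] 0.4265516507555456
122 [537.7 391.2] [-0.124 -0.034]
125 [529.3 385.7] [-0.083 -0.055]
128 [521.3 379.8] [-0.08  -0.059]
131 [513.7 373.4] [-0.077 -0.063]
134 [506.3 366.7] [-0.073 -0.067]
137 [499.3 359.6] [-0.07  -0.071]
140 [492.7 352.1] [-0.066 -0.075]
143 [486.5 344.3] [-0.062 -0.078]
146 [480.7 336.2] [-0.058 -0.081]
149 [475.4 327.8] [-0.054 -0.084]
152 [470.5 319.1] [-0.049 -0.087]
155 [466.  310.2] [-0.044 -0.089]
158 [462.1 301.1] [-0.04  -0.091]
161 [458.6 291.8] [-0.035 -0.093]
164 [455.6 282.3] [-0.03  -0.095]
167 [453.1 272.6] [-0.025 -0.096]
170 [451.1 262.8] [-0.02  -0.098]
173 [449.6 253. ] [-0.015 -0.099]
177.95 [448.3 236.6] [-0.013 -0.164]
39 [552.74024681 285.76628752 167.30291561] [542.09234024 275.34288161 158.28381252] [559.33555209 295.17654405 172.22558248]
```

Request:
drive_tool --deltas "0 0 0 0;0 0 0 0;0 0 0 0;0 0 0 0;0 0 0 0;0 0 0 0;0 0 0 0;-0.124 -0.034 0 0;0 0 0 0"

```text
t: 8.62
eef_pos: [535.7, 392.8, 161.8]
tcp_rot: [-3.142, -0.001, -2.805]
ft_force: [-0.0, -0.4, -0.6]
opening: 0.004
grip_force: 0.0
```

Request:
drive_tool --deltas "-0.083 -0.055 0 0;-0.08 -0.059 0 0;-0.077 -0.063 0 0;-0.073 -0.067 0 0;-0.07 -0.071 0 0;-0.066 -0.075 0 0;0 0 0 0"

```text
t: 9.2
eef_pos: [491.7, 353.4, 162.2]
tcp_rot: [3.142, -0.0, -2.805]
ft_force: [-0.6, 0.6, -1.4]
opening: 0.003
grip_force: 0.0
```

Request:
drive_tool --deltas "-0.062 -0.078 0 0;-0.058 -0.081 0 0;-0.054 -0.084 0 0;-0.049 -0.087 0 0;-0.044 -0.089 0 0;0 0 0 0"

```text
t: 9.7
eef_pos: [464.3, 310.5, 162.0]
tcp_rot: [-3.141, -0.001, -2.806]
ft_force: [0.0, 0.1, 0.4]
opening: 0.006
grip_force: 0.0
```

```bash
cat > m.py <<'E'
from h import *
import sys
print(env.state()['eef_pos'],env.state()['ft_force'])
t=sys.argv[1]
P0=np.array([638.5,229.8])
for n in('top','scene'):
    im,d=look(n,n+t+'.png');W=cloud(n,d)
    r=np.linalg.norm(W[:,:,:2]-P0,axis=2);s=np.sum(im.astype(int),2);sat=im.max(2).astype(int)-im.min(2)
    m=(W[:,:,2]>152)&(W[:,:,2]<176)&(r>25)&(r<120)&(s>350)&(sat<60)
    P=W[m][:,:2]-P0
    if len(P): 
        v=P.mean(0);print(n,'arm bar',len(P),np.degrees(np.arctan2(v[1],v[0]))%360)
a=cv2.imread('pics/top'+t+'.png')[130:310,200:440];b=cv2.imread('pics/scene'+t+'.png')[130:320,200:453]
cv2.imwrite('pics/c'+t+'.png',np.hstack([cv2.resize(a,(400,300)),cv2.resize(b,(400,300))]))
E
python3 m.py 6
```

```text
[464.34166441 310.49364738 161.99024369] [0.03761576 0.07687619 0.44166203]
top arm bar 162 173.45229220152618
scene arm bar 212 175.22158413139636
```

View pics/c6.png

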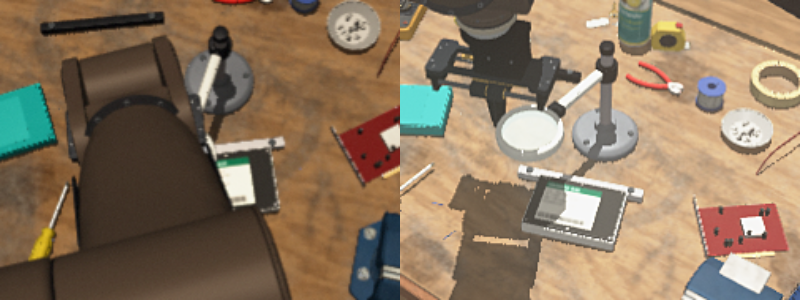

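The lens is following the push: the arm is at 175° against the 197° target, and the disk hasn't moved.

Request:
drive_tool --deltas "-0.03 -0.091 0 0;-0.032 -0.093 0 0;-0.03 -0.095 0 0;-0.025 -0.096 0 0;-0.02 -0.098 0 0;-0.015 -0.099 0 0;-0.006 -0.08 0 0;0 0 0 0"

```text
t: 10.47
eef_pos: [449.2, 245.4, 161.9]
tcp_rot: [-3.141, -0.001, -2.806]
ft_force: [0.4, -0.1, -0.3]
opening: 0.004
grip_force: 0.0
```

```bash
python3 m.py 7
```

```text
[449.24345115 245.37227534 161.934056  ] [ 0.35907426 -0.07209501 -0.34890735]
top arm bar 12 189.83135748021658
scene arm bar 132 196.7270873013689
```

Request:
drive_tool --deltas "-0.1 0.3 0 0;-0.15 0.38 0 0;-0.15 0.38 0 0;-0.15 0.38 0 0;-0.15 0.38 0 0;0 0.41 0 0;0 0.41 0 0;0 0 0 0"

```text
t: 11.23
eef_pos: [378.6, 517.0, 161.6]
tcp_rot: [3.14, 0.002, -2.801]
ft_force: [-0.2, -1.2, 0.6]
opening: 0.007
grip_force: 0.0
```

```bash
python3 m.py 8; python3 - <<'E'
from h import *
P0=np.array([638.5,229.8])
for n in('top','scene'):
    f=np.load('pics/'+n+'.npz');im,W=f['im'],cloud(n,f['d'])
    k=(W[:,:,2]>150)&(W[:,:,2]<180)&(abs(W[:,:,0]-470)<75)&(abs(W[:,:,1]-180)<90)
    r=rect(W[k]);c,R=cv2.minEnclosingCircle(W[k][np.linalg.norm(W[k][:,:2]-P0,axis=1)>135][:,:2].astype(np.float32))
    print(n,k.sum(),r,c,R)
    m=(abs(W[:,:,0]-470)<120)&(abs(W[:,:,1]-180)<120)&(W[:,:,2]>18.5)&(W[:,:,2]<32);print('disk',rect(W[m]))
E
```

```text
[378.5641744  517.0403174  161.55259817] [-0.202391   -1.16846971  0.61581769]
top arm bar 214 192.32881583710633
scene arm bar 186 194.437714884797
top 1499 (array([475.7, 184.8]), array([ 98.8, 123.2]), np.float32(163.27092)) (463.7249755859375, 187.90988159179688) 50.38304138183594
disk (array([506.1, 199.4]), array([185.4, 194.2]), np.float32(109.48099))
scene 1409 (array([475.1, 184.6]), array([ 98.9, 120.5]), np.float32(161.47705)) (464.84405517578125, 188.03555297851562) 50.09013748168945
disk (array([476.4, 182.7]), array([118.4, 197.4]), np.float32(109.42221))
```

View pics/c8.png

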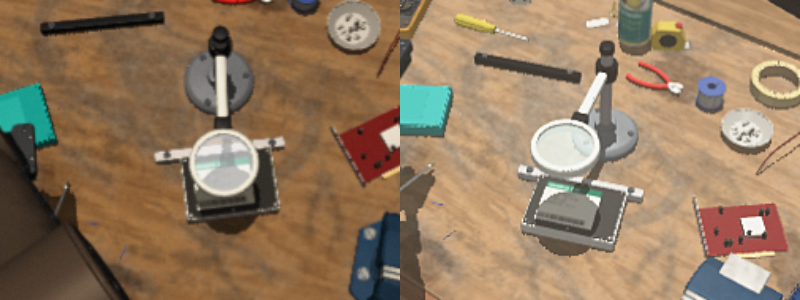

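The lens is at (464,188) and needs about 11 mm more. I go back in and push on to TCP (449,234.6).

Request:
drive_tool --deltas "0 -0.41 0 0;0 -0.41 0 0;0.15 -0.38 0 0;0.15 -0.38 0 0;0.15 -0.38 0 0;0.15 -0.38 0 0;0.05 -0.18 0 0;0 0 0 0;0 0 0 0"

```text
t: 12.08
eef_pos: [444.6, 257.2, 162.1]
tcp_rot: [3.142, -0.0, -2.808]
ft_force: [-0.2, 0.6, 0.2]
opening: 0.005
grip_force: 0.0
```

Request:
drive_tool --deltas "0.03 -0.1 0 0;0.01 -0.06 0 0;0 -0.04 0 0;0 -0.025 0 0;0 0 0 0;0 0 0 0"

```text
t: 12.58
eef_pos: [448.4, 236.6, 161.9]
tcp_rot: [-3.142, -0.0, -2.805]
ft_force: [0.0, -0.3, 0.4]
opening: 0.006
grip_force: 0.0
```

Request:
drive_tool --deltas "0 -0.01 0 0;0 0 0 0;-0.1 0.3 0 0;-0.15 0.38 0 0;-0.15 0.38 0 0;-0.15 0.38 0 0;-0.15 0.38 0 0;0 0.41 0 0;0 0.41 0 0;0 0 0 0"

```text
t: 13.42
eef_pos: [377.8, 505.3, 161.7]
tcp_rot: [3.14, 0.002, -2.801]
ft_force: [0.4, -0.9, -0.5]
opening: 0.006
grip_force: 0.0
```

```bash
python3 m.py 9; python3 - <<'E'
from h import *
P0=np.array([638.5,229.8]);nn=np.array([.944,.331]);tt=np.array([-.331,.944]);B=np.array([524,204.7])
for n in('top','scene'):
    f=np.load('pics/'+n+'.npz');im,W=f['im'],cloud(n,f['d'])
    k=(W[:,:,2]>150)&(W[:,:,2]<180)&(abs(W[:,:,0]-470)<75)&(abs(W[:,:,1]-180)<90)
    c,R=cv2.minEnclosingCircle(W[k][np.linalg.norm(W[k][:,:2]-P0,axis=1)>135][:,:2].astype(np.float32));print(n,'lens',c,R)
    q=(W[:,:,:2]-B);a=q@nn;b=q@tt
    m=(W[:,:,2]>18.5)&(W[:,:,2]<32)&(a<-15)&(a>-125)&(abs(b)<110);print('disk n,t ranges',np.percentile(a[m],[.3,99.7]),np.percentile(b[m],[.3,99.7]))
E
```

```text
[377.75809641 505.32529881 161.69391242] [ 0.38286053 -0.85162105 -0.5349968 ]
top arm bar 216 194.86378960538696
scene arm bar 183 196.96995573736163
top lens (466.2818298339844, 180.8726043701172) 50.26314926147461
disk n,t ranges [-110.84220799  -15.62803671] [-80.54062178  65.59938834]
scene lens (466.1761169433594, 180.8426513671875) 50.51195526123047
disk n,t ranges [-109.79982321  -15.35048158] [-80.98613469  65.32188496]
```

View pics/c9.png

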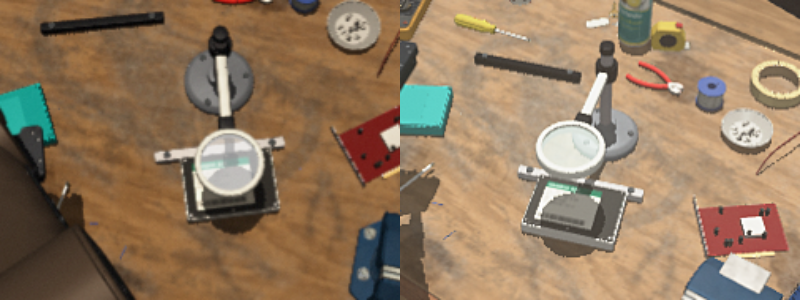

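The lens is within about 5 mm of the disk's centre, and roughly 4.5 mm of that is set by the arm's fixed radius. The disk is flush with the bar and the robot is clear.

```bash
python3 -c "
from cell import env
print(env.job_done())"
```

```text
the job is handed in; nothing more can be done
None
```

The job is handed in: the disk lies flat against the aluminium bar, the lens is released about 5 mm from the disk's centre, and I moved nothing else on the bench; it took about 13.5 s of the 51 s.

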